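# Index the dish stage under the lens

### The arm

A 6-joint arm with a two-finger parallel gripper is mounted at the origin on the work surface. World frame = base frame: x ahead of the robot, y to its left, z up, the work surface at z = 0. Lengths are in mm, angles in rad, forces in N, time in s.
With the tool pointing down it reaches from about 300 to 825 mm from the base axis. Payload 5.4 kg.
Tool frame: the origin (TCP) lies at the very end of the fingers, on their centre line; the grasp point (between the pads) lies robot.pinch_z behind it (robot.pinch_z is the distance from the TCP to the grasp point, in mm); z points along the fingers, y is the line along which they close (so a half turn about z gives the same grasp; the last joint's range is limited). The gripper opens to 92 mm and grips with 3 to 60 N. Pads are 20 mm wide; open, the fingers measure 128 mm over their backs; the gripper's body (75 mm by 189 mm) begins 69 mm behind the grasp point.
Start: joints at [-1.497, 0.158, 1.597, -0, 1.386, -0.21], TCP at [160.98, -551.989, 214.601] pointing down, gripper open.
Joint ranges: [-2.91, 2.91], [-0.94, 2.29], [0.18, 2.7], [-1.29, 4.43], [0.17, 2.64], [-3, 3]. Speed limits (rad/s): [2.57, 2.57, 3.14, 3.14, 3.14, 3.14].

### API

Orientations are given as a unit quaternion [w, x, y, z].
In Python, from workcell import sensors, snapshot, camera_params, robot, search_frame, tip_of gives the robot as it stands. The module is installed in compiled form; this text tells all that it offers.
- The arm moves only by the tool move_arm, never from a script. Its argument "deltas" is one flat list of numbers, 4 for each row, row after row: the shift along the tool's x, y, z in m, then the turn about the tool's z in degrees. In form: [dx, dy, dz, yaw, dx, dy, dz, yaw, ...]. A call has 1 to 12 rows; each row is the pose to reach, as a shift and turn from the pose commanded when the call began, along the tool's axes at that moment; what a row does not reach only later rows make up. A row lasts 1/12 s, in which the tool goes at most 41.7 mm and 7.16 degrees, less where a joint would pass 70% of its speed; a pose out of reach is approached as far as the arm can. A call with a gripper value outside its range is refused whole. "claw" is the closure, from 0 (fully open) to 1 (shut), set as the call begins (left out, the last holds). The fingers move at their own pace and stop on an object; "grip_force" is the grip in N (left out, the last holds). Time passes only in rows, so rows that repeat a pose let the fingers close. It gives the time, the measured TCP pose, the force, the opening and the grip force at its end, in the units of the state.
- sensors.observe(): the state, without advancing time (a new reading comes with each control period).
- snapshot(name): name is "scene" or "top" or "wrist"; returns (picture, depth): 480x640x3 uint8, blue, green, red; 480x640 float32, mm along the optical axis (not along the pixel's ray), 0 where there is no reading.
- camera_params(name): a dict with "fx", "fy", "cx", "cy" (pixels), "dist_coeffs" ([k1, k2, p1, p2, k3] as OpenCV has them; the pictures are not rectified), "T" (4x4, takes a point from camera to world coordinates). Camera axes: x right, y down, z forward; pixel columns grow to the right and rows downward; lengths in mm; the calibration is good to about 2 mm. A picture is of the moment at which its call begins: read the wrist's pose just before it. camera_params takes no time and is no camera call; for the wrist camera it gives the pose at the moment of the call.
- robot.hand_in(): hands the job in; it is judged then, once.
Trained networks look in the newest picture that a camera, given by its name, has taken for a name from the list of things; names that differ only in an ending like _2 or _b are one class to them, and where a whole thing is asked for, a point or a joint stands for the part that bears it (a point fixed in the world has none). Each returns a list of dicts, best first, with "conf" (0 to 1); they miss things now and then, are a little off and sometimes report something else, mostly with a low value. They report only what shows in the picture. A call takes as long as a camera call.
- search_frame(thing, camera): "extent" ([left, top, right, bottom] in pixels, round what is visible of it).
- tip_of(thing, camera): "at" ([column, row] in pixels: a listed point, or the origin of a listed thing).
The state is a dict: "time_s": time; "q": joint angles; "qvel": joint speeds; "effort": joint torques, N m; "ee_pos": TCP position; "eef_rot": TCP orientation; "force": force on the tool from outside, world axes, zero at the start; "moment": the same for the moment, N m; "opening": opening from 0.0 (shut) to 1.0 (fully open); "grasp_force": force on a finger pad.
Only numpy, scipy, OpenCV 4.12 (cv2) and the standard library are available. Lean on these libraries where they do the work, as an engineer would, in place of code of your own. Each camera call takes 0.05 s, during which the arm holds its last target. There are 200 camera calls.

### The job

Bring the flat dish under the lens of the indexing stage: pull the turntable's sprung pin out by its knob, swing the turntable round and let the pin spring fully home into the hole that puts the dish under the lens. Work gently: do not force the pin against the ring, keep dish and jar standing in their seats, leave the things around the stage alone, and let go at the end.

Things in the scene. Friction and masses are not known exactly. Their poses are not given: they have to be found in the camera images.
- stage: Fixed dark round stage, 284 mm across. Origin: on the vertical turntable axis, at bench height. Its +x runs from the axis to the lens column (foot to 200 mm out; steel column 20 mm thick at 172 mm, 315 mm high). The start hole, with the pin in it, lies 125 mm along its -x.
- ring_centre (a point): Turntable axis at the height of the flat top of the steel index ring, 45 mm above the bench. The ring, 110 to 140 mm from the axis, runs under the pin, 54 degrees each way from the start hole. It has three pin holes, 9.5 mm wide along the arc, 15 mm deep: the start hole and one to each side.
- nominal_l (a point): Nominal place of the side hole on the stage's +y side (turn = -45 degrees), on the ring's top. The hole is in a steel block clamped by hand, so it really lies off this point, up to 6 degrees (13 mm) either way along the arc, not measured: find it by feel. In line with the hole, outside it, a dark lug (139 to 164 mm from the axis, 48 mm high) with a brass screw (to 60 mm).
- nominal_r (a point): The same for the side hole on the stage's -y side (turn = +45 degrees), in a block of its own, clamped up to 6 degrees either way from here.
- lens (a point): Centre of the underside of the lens (38 mm wide there, 56 mm higher up), 75 mm from the turntable axis along the stage's +x, 125 mm above the bench. The lens body and its arm reach up to 270 mm.
- turn (a joint): Angle of the grey turntable (210 mm across, top 63 mm above the bench), rad, positive counter-clockwise from above, 0 at the start, stops at 0.95 either way. Three seats lie 75 mm from its axis, at 0 and 45 degrees either side of the stage's +x when turn = 0. A dish at +y of the stage needs a negative turn, one at -y a positive. Pin out, it turns with about 2 N at the knob and stays put.
- plunger (a joint): How far the sprung pin (8 mm thick, tip bevelled) is pulled up, m: 0 = home, tip 12 mm deep in a hole; 0.012 = tip on the ring's flat; 0.018 = stop. The spring pushes down with 6 N at 0, 9 N at 0.012, plus damping (50 N s/m). Let go between holes, the pin rides on the ring (3 to 5 N to drag at the knob) and springs into a hole it passes over; that locks the turntable (1 mm play each way).
- knob (a point): Middle of the pin's black knurled knob: upright cylinder 26 mm thick, 28 mm high, 125 mm from the turntable axis, on a 34 mm wide tongue (top 63 mm above the bench), turning with the turntable. 90 mm above the bench when the pin is home, rising with the pin. Below it a brass boss 21 mm thick, to 74 mm above the bench; free on all sides.
- dish: Flat white culture dish with lid, 38 mm across, 12 mm high, standing loose in one of the two side seats between four 6 mm steel studs (1.5 mm play). Origin: centre of its underside.
- jar: White jar with lid, 38 mm across, 38 mm high, loose in the other side seat. Origin: centre of its underside.
- beaker: Bystander: glass beaker, 66 mm across, 85 mm high. Origin: centre of its underside.
- reagent: Bystander: amber bottle, 64 mm across, 140 mm high. Origin: centre of its underside.
- tipbox: Bystander: grey box with clear lid, 118 x 78 x 70 mm. Origin: centre of its underside.

How it is judged:
By the outcome, as a careful person would: the job done as asked, in the order asked, and still so for the second after the job is handed in, with the robot touching nothing.
It also fails if it takes over 48 s, if anything falls off the work surface, if the arm or the gripper's body presses on something with over 40 N, if the wrist force passes 120 N, or if a joint passes its speed limit or range.

## Working session

There is one attempt and no reset: what is moved stays moved. The work goes in short steps, Python scripts to look and compute and a tool call to move; the robot and the scene stay as the last step left them, time stands still between calls to the robot, and variables do not carry over. Pictures are saved under pics/ and viewed, at most 10 in all, crops included, and the job is handed in when it is done.

Besides the shell and the picture viewer there is one more tool, called after ">>>" in YAML: its name, and indented under it one key for each argument. move_arm: Moves the arm, as the interface text tells. Its arguments: {"type":"object","properties":{"deltas":{"type":"array"},"claw":{"type":"number"},"grip_force":{"type":"number"}},"required":["deltas"]}

```bash
mkdir -p pics; cat > h.py <<'E'
import numpy as np, cv2
from workcell import sensors, snapshot, camera_params, robot, search_frame, tip_of
def ray(cam,px,P=None):
    P=P or camera_params(cam)
    K=np.array([[P['fx'],0,P['cx']],[0,P['fy'],P['cy']],[0,0,1]])
    u=cv2.undistortPoints(np.array([[px]],float),K,np.array(P['dist_coeffs'],float))[0,0]
    T=np.array(P['T']); return T[:3,3],T[:3,:3]@np.array([u[0],u[1],1.])
def at_z(cam,px,z):
    o,d=ray(cam,px); return o+d*(z-o[2])/d[2]
def by_depth(cam,px,dep):
    o,d=ray(cam,px); c,r=int(round(px[0])),int(round(px[1]))
    w=dep[max(r-2,0):r+3,max(c-2,0):c+3]; w=w[w>0]
    return o+d*np.median(w) if len(w) else None
E
python3 - <<'E'
from h import *
np.set_printoptions(precision=1,suppress=True)
print(sensors.observe(), robot.pinch_z)
Z={'knob':90,'ring_centre':45,'nominal_l':45,'nominal_r':45,'lens':125,'dish':0+63,'jar':63,'stage':0,'beaker':0,'reagent':0,'tipbox':0}
ims=[]
for cam in ['scene','top']:
    im,dep=snapshot(cam); cv2.imwrite(f'pics/{cam}0.png',im); ims.append(im); np.save(f'{cam}_dep.npy',dep)
    print(cam,np.array(camera_params(cam)['T'])[:3,3])
    for t,z in Z.items():
        for r in tip_of(t,cam)[:2]:
            if r['conf']>.3: print(cam,t,round(r['conf'],2),np.array(r['at']),'z-plane',at_z(cam,r['at'],z)[:2],'depth',by_depth(cam,r['at'],dep))
print(sensors.observe()['time_s'])
E
```

```text
{'time_s': 0.0, 'q': array([-1.5,  0.2,  1.6,  0. ,  1.4, -0.2]), 'qvel': array([-0.,  0., -0.,  0.,  0., -0.]), 'effort': array([  0. , -38.6, -32.2,   0.1,   0. ,  -0. ]), 'ee_pos': array([ 161. , -551.4,  213.6]), 'eef_rot': array([-0. ,  1. ,  0.1,  0. ]), 'force': array([0.3, 0.6, 0.8]), 'moment': array([ 0., -0., -0.]), 'grasp_force': 0.0, 'opening': 1.000913066643243} 18.700000000000003
scene [1189.7   80.2  986.7]
scene knob 0.64 [322.2 224.9] z-plane [505.5 -36.4] depth [511.4 -35.4  97.8]
scene ring_centre 0.89 [315.3 285.9] z-plane [629.  -29.5] depth [758.2  -4.2 262. ]
scene nominal_l 0.82 [364.6 253.7] z-plane [532.4  60.1] depth [531.5  60.1  43.7]
scene nominal_l 0.63 [281.7 246. ] z-plane [ 542.6 -118.6] depth [ 541.6 -118.9   43.5]
scene nominal_r 0.82 [364.6 253.7] z-plane [532.4  60.1] depth [531.5  60.1  43.7]
scene nominal_r 0.63 [281.7 246. ] z-plane [ 542.6 -118.6] depth [ 541.6 -118.9   43.5]
scene lens 0.63 [316.  296.8] z-plane [699.6 -14.8] depth [764.3  -2.2 238.7]
scene dish 0.62 [341.6 304.2] z-plane [672.3  30.9] depth [678.   31.4  73.1]
scene dish 0.
[... 679 characters left out ...]
.1 244.1] z-plane [ 542.8 -116.6] depth [ 542.8 -116.6   45.2]
top nominal_l 0.81 [288.5 249.9] z-plane [527.2  53.6] depth [527.3  53.6  44.1]
top nominal_r 0.91 [378.1 244.1] z-plane [ 542.8 -116.6] depth [ 542.8 -116.6   45.2]
top nominal_r 0.81 [288.5 249.9] z-plane [527.2  53.6] depth [527.3  53.6  44.1]
top lens 0.91 [329.3 150.5] z-plane [699.4 -18.8] depth [671.3 -18.3 212.1]
top dish 0.74 [303.8 175.3] z-plane [669.1  28.3] depth [665.9  27.7  74.9]
top jar 0.71 [358.9 169.5] z-plane [683.2 -76.6] depth [672. -74. 102.]
top beaker 0.75 [153.3 286.2] z-plane [453.1 321.8] depth [452.9 320.5   4.1]
top reagent 0.64 [505.7 252.6] z-plane [ 538.5 -374.3] depth [ 530.2 -350.8   66.2]
1.2
```

View pics/top0.png

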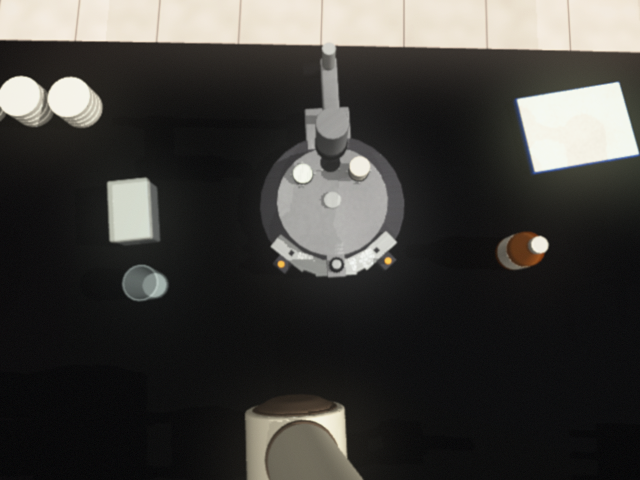

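View pics/scene0.png

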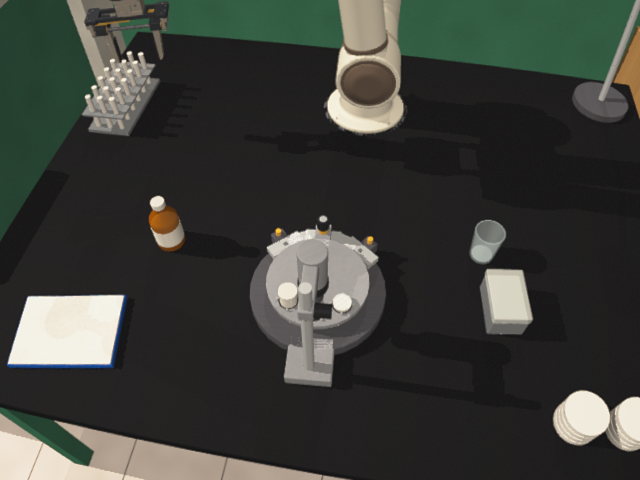

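The top view shows the dish at (303,175) on the stage's +y side, so turn ≈ −45°. The knob is at (337,264) and the blocks with screws at (281,264) and (388,261). The scene view agrees. Next I'll move for a close wrist view.

```bash
cat >> h.py <<'E'
from scipy.spatial.transform import Rotation as R
def pose():
    s=sensors.observe(); q=np.array(s['eef_rot']); return np.array(s['ee_pos']),R.from_quat(q[[1,2,3,0]]).as_matrix(),s
E
python3 - <<'E'
from h import *
np.set_printoptions(precision=4,suppress=True)
p,M,s=pose(); print(s['eef_rot']);print(M)
T=np.array(camera_params('wrist')['T']); print('cam offset tool',M.T@(T[:3,3]-p)); print('cam axes in tool',M.T@T[:3,:3])
for g in ([440,-40,330],): print(M.T@(np.array(g)-p))
E
```

```text
[-0.      0.9899  0.1414 -0.    ]
[[ 0.96  0.28 -0.  ]
 [ 0.28 -0.96  0.  ]
 [ 0.   -0.   -1.  ]]
cam offset tool [  67.9      -1.1381 -170.4577]
cam axes in tool [[ 0.0012 -0.9699 -0.2434]
 [ 1.      0.0009  0.0014]
 [-0.0012 -0.2434  0.9699]]
[ 411.2245 -413.3735 -115.4074]
```

```bash
python3 - <<'E'
from h import *
p,M,s=pose(); print(M.T@(np.array([530,-40,330])-p))
E
```

```text
[ 497.62374831 -388.17111076 -115.40775872]
```

>>> move_arm:
  deltas: [0.04,-0.03,-0.01,0,0.08,-0.06,-0.02,0,0.12,-0.09,-0.03,0,0.155,-0.12,-0.04,0,0.19,-0.15,-0.05,0,0.225,-0.175,-0.06,0,0.26,-0.2,-0.07,0,0.295,-0.23,-0.08,0,0.33,-0.255,-0.09,0,0.36,-0.28,-0.1,0,0.39,-0.305,-0.11,0,0.42,-0.33,-0.115,0]
  claw: 0

```text
time_s: 2.2
ee_pos: [446.9, -153.6, 321.9]
eef_rot: [0.001, 0.99, 0.141, 0.001]
force: [0.7, -1.2, 0.8]
opening: 1.001
grasp_force: 0.0
```

>>> move_arm:
  deltas: [0.03,-0.022,0,5,0.055,-0.042,0,10,0.078,-0.058,0,12,0.078,-0.058,0,12,0.078,-0.058,0,12,0.078,-0.058,0,12]

```text
time_s: 2.7
ee_pos: [504.3, -78.2, 320.7]
eef_rot: [0.0, 0.999, 0.037, -0.0]
force: [0.2, -0.3, 0.1]
opening: 0.997
grasp_force: 0.0
```

```bash
python3 - <<'E'
from h import *
np.set_printoptions(precision=2,suppress=True)
p,M,s=pose(); print(s['time_s'],p,s['q'],np.degrees(np.arctan2(M[1,0],M[0,0])))
Z={'knob':90,'ring_centre':45,'nominal_l':45,'nominal_r':45,'lens':125,'dish':63,'jar':63}
im,dep=snapshot('wrist'); cv2.imwrite('pics/wrist0.png',im); np.save('wd.npy',dep)
P=camera_params('wrist'); import pickle; pickle.dump(P,open('wP.pkl','wb'))
for t,z in Z.items():
    for r in tip_of(t,'wrist')[:2]:
        if r['conf']>.3: print(t,round(r['conf'],2),np.array(r['at']),at_z('wrist',r['at'],z)[:2],by_depth('wrist',r['at'],dep))
E
```

```text
2.7 [504.29 -78.21 320.69] [-0.39 -0.06  1.62 -0.    1.59  1.11] 4.288811590341679
knob 0.86 [275.8 223.2] [496.59 -33.9 ] [499.51 -35.41 105.61]
ring_centre 0.93 [279.6 104. ] [623.36 -27.36] [620.53 -29.85  69.42]
nominal_l 0.68 [205.6 183.8] [529.06  54.85] [529.07  54.82  45.11]
nominal_l 0.66 [353.3 182.8] [ 542.95 -117.77] [ 542.99 -117.7    45.71]
nominal_r 0.68 [205.6 183.8] [529.12  54.98] [529.13  54.94  45.13]
nominal_r 0.66 [353.3 182.8] [ 543.02 -117.65] [ 543.07 -117.58   45.72]
dish 0.86 [226.  48.] [672.2   29.61] [669.17  26.53  75.93]
jar 0.66 [324.4  47.2] [680.52 -71.98] [670.62 -72.   101.98]
```

View pics/wrist0.png

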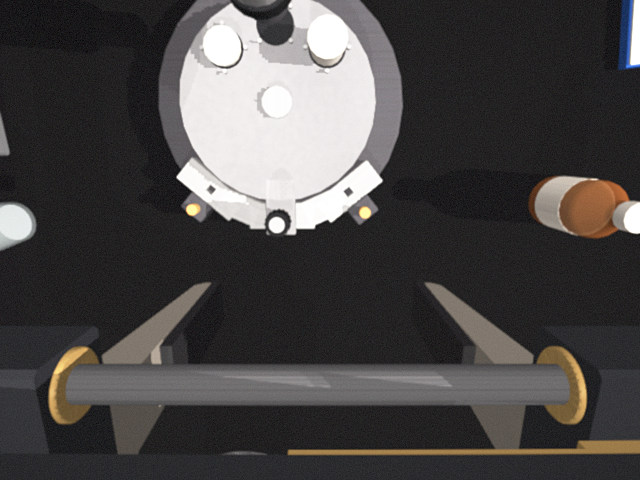

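The wrist view shows the knob top at (277,225), hub at (277,101), hole in the +y block at (211,189) with its screw at (193,209), and dish at (222,46). Next I'll fit the numbers precisely.

```bash
python3 - <<'E'
from h import *
import pickle; from scipy.optimize import least_squares
np.set_printoptions(precision=2,suppress=True)
P=pickle.load(open('wP.pkl','rb')); im=cv2.imread('pics/wrist0.png'); dep=np.load('wd.npy')
K=np.array([[P['fx'],0,P['cx']],[0,P['fy'],P['cy']],[0,0,1]]); T=np.array(P['T'])
v,u=np.mgrid[:480,:640]; n=cv2.undistortPoints(np.stack([u,v],-1).reshape(-1,1,2).astype(float),K,np.array(P['dist_coeffs'])).reshape(480,640,2)
D=np.dstack([n,np.ones((480,640))])@T[:3,:3].T
X=T[:3,3]+D*dep[...,None]
def pz(px,z):
    d=D[int(round(px[1])),int(round(px[0]))] if 0 else ray('wrist',px,P)[1]; return T[:3,3]+d*(z-T[2,3])/d[2]
ok=(dep>0)&(v<260)
def circ(m,r0,z):
    c=max(cv2.findContours(m.astype(np.uint8),cv2.RETR_EXTERNAL,cv2.CHAIN_APPROX_NONE)[0],key=len)[:,0]
    c=c[(c[:,1]>3)]; pts=np.array([pz(p,z)[:2] for p in c.astype(float)])
    f=least_squares(lambda a:np.hypot(*(pts-a[:2]).T)-a[2],[623,-27,r0],loss='soft_l1',f_scale=.7); return f.x,len(pts)
print('table',circ(ok&(abs(X[...,2]-63)<5),105,63))
print('z medians stage', np.median(X[...,2][ok&(X[...,2]>52)&(X[...,2]<75)]))
for zt in (25,30,35,40): 
    m=ok&(X[...,2]>15); 
print('stage',circ(ok&(X[...,2]>12),142,35))
kt=ok&(X[...,2]>98)&(X[...,2]<112)&(abs(X[...,0]-500)<25)&(abs(X[...,1]+35)<25)
print('knob top',kt.sum(),X[kt].mean(0), (X[kt].max(0)+X[kt].min(0))/2)
hsv=cv2.cvtColor(im,cv2.COLOR_BGR2HSV)
for s,(cx,cy) in {'l':(193,209),'r':(365,212)}.items():
    m=(hsv[...,1]>120)&(abs(u-cx)<12)&(abs(v-cy)<12)&(im[...,2]>120); c=[u[m].mean(),v[m].mean()]
    print('screw',s,m.sum(),np.array(c),pz(c,60))
g=cv2.cvtColor(im,cv2.COLOR_BGR2GRAY)
for s,(cx,cy) in {'l':(211,189),'r':(348,191)}.items():
    m=(abs(u-cx)<7)&(abs(v-cy)<7); w=np.where(m,np.clip(110-g.astype(float),0,None),0)
    c=[(u*w).sum()/w.sum(),(v*w).sum()/w.sum()]; print('hole',s,np.array(c),pz(c,45)); print(g[cy-7:cy+8,cx-7:cx+8])
E
```

```text
table (array([621.21, -26.15, 104.28]), 639)
z medians stage 63.57433239507856
stage (array([617.28, -26.6 , 140.46]), 633)
knob top 501 [498.27 -36.27 104.3 ] [497.5  -36.15 102.81]
screw l 46 [193.61 208.46] [501.1   64.38  60.  ]
screw r 17 [361.71 209.24] [ 514.63 -128.66   60.  ]
hole l [211.33 188.55] [523.77  48.24  45.  ]
[[252 253 252 252 253 254 254 249 231 224 221 221 219 223 225]
 [252 252 253 253 254 254 251 251 245 242 238 223 217 216 221]
 [252 252 252 254 254 246 229 242 254 255 251 232 223 221 219]
 [252 251 253 255 253 213 152 189 242 255 253 246 243 238 228]
 [252 253 254 253 229 155  96 113 170 235 253 255 254 252 241]
 [253 254 251 233 182 119  79  78 104 154 220 249 255 254 250]
 [253 252 241 189 138  98  77  82  80  91 137 206 248 254 251]
 [252 243 215 157 121  99  93  82  84  79  99 173 245 253 253]
 [252 245 219 175 134 114 103  92  79  87 133 221 254 254 253]
 [253 252 244 224 175 134 122 108  96 122 203 250 255 253 253]
 [253 254 254 248 226 165 127 121 136 191 247 255 254 253 252]
 [252 253 254 255 249 213 152 146 198 247 255 254 252 251 252]
 [252 252 25
[... 472 characters left out ...]
2 252]
 [252 253 255 255 248 218 153  99 121 202 253 255 254 253 252]
 [252 253 255 240 188 132  93  84  85 137 209 251 255 254 252]
 [253 253 238 177 114  85  86  92  85  86 144 220 253 254 253]
 [254 252 217 124  76  89  87  90  89  84 102 163 236 254 253]
 [254 255 240 170 101  79  86  92  91  90 106 145 220 253 253]
 [254 255 255 236 155  99  83  90  98 113 143 196 237 253 253]
 [254 254 255 255 223 130  86  93 120 157 211 244 253 254 252]
 [254 254 253 255 253 199 123 119 163 226 251 255 254 253 252]
 [254 253 253 254 255 244 194 177 226 251 255 254 253 253 252]
 [254 254 253 253 254 254 243 239 251 255 254 253 252 252 252]
 [254 254 253 252 253 253 253 253 254 254 252 252 252 252 253]]
```

```bash
python3 - <<'E'
from h import *
np.set_printoptions(precision=2,suppress=True)
p,M,s=pose(); print(p,M, M.T@(np.array([497.5,-36.2,74])-p), s['force'])
E
```

```text
[504.41 -78.25 320.83] [[ 1.    0.07  0.  ]
 [ 0.07 -1.   -0.  ]
 [ 0.    0.   -1.  ]] [ -3.83 -42.47 246.83] [-0.33 -0.35  0.37]
```

>>> move_arm:
  deltas: [-0.001,-0.014,0.03,0,-0.002,-0.028,0.06,0,-0.003,-0.042,0.09,0,-0.004,-0.0425,0.125,0,-0.004,-0.0425,0.16,0,-0.004,-0.0425,0.19,0,-0.004,-0.0425,0.21,0,-0.004,-0.0425,0.225,0,-0.004,-0.0425,0.235,0,-0.004,-0.0425,0.242,0,-0.004,-0.0425,0.246,0.3,-0.004,-0.0425,0.246,0.3]

```text
time_s: 4.1
ee_pos: [497.5, -35.8, 74.6]
eef_rot: [-0.0, 0.999, 0.034, -0.0]
force: [1.2, -0.4, -0.7]
opening: 1.0
grasp_force: 0.0
```

```bash
python3 - <<'E'
from h import *
np.set_printoptions(precision=2,suppress=True)
p,M,s=pose(); print(p,M, M.T@(np.array([497.5,-36.2,74])-p), s['force'])
im,dep=snapshot('wrist'); cv2.imwrite('pics/wrist1.png',im)
E
```

```text
[497.48 -35.77  74.64] [[ 1.    0.07 -0.  ]
 [ 0.07 -1.    0.  ]
 [-0.   -0.   -1.  ]] [-0.01  0.44  0.64] [ 1.16 -0.35 -0.73]
```

View pics/wrist1.png

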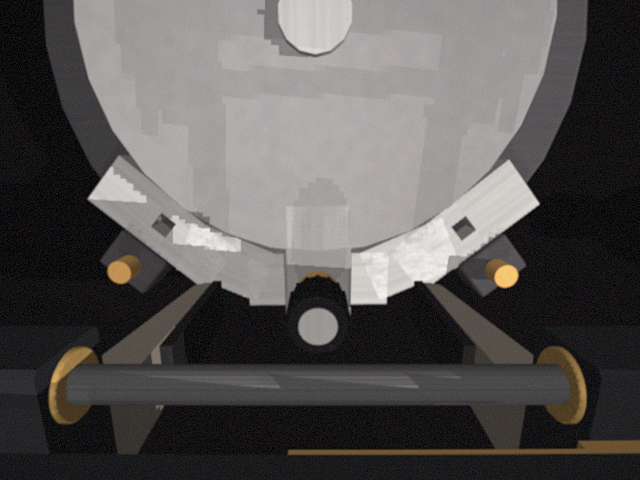

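>>> move_arm:
  deltas: [0,0,0,0,0,0,0,0,0,0,0,0,0,0,0,0,0,0,0,0,0,0,0,0,0,0,0,0,0,0,0,0]
  claw: 1
  grip_force: 25

```text
time_s: 4.82
ee_pos: [497.5, -35.7, 74.8]
eef_rot: [-0.0, 0.999, 0.035, 0.0]
force: [0.7, 0.1, 0.4]
opening: 0.443
grasp_force: 0.0
```

```bash
python3 - <<'E'
from h import *
np.set_printoptions(precision=2,suppress=True)
p,M,s=pose(); print(p,s['force'],s['opening']*92,s['grasp_force'],s['time_s'])
h=at_z('wrist',[163,225],45); k=at_z('wrist',[318,326],104); c=np.array([621.2,-26.2])
for t in [h]+[at_z('wrist',[463,227],45)]+[at_z('wrist',[121,272],60)]: d=t[:2]-c; print(t,np.hypot(*d),np.degrees(np.arctan2(d[1],d[0])))
print(k)
E
```

```text
[497.45 -35.69  74.77] [0.67 0.06 0.41] 40.78296731758642 0.0 4.8167
[522.34  50.4   45.  ] 125.06275138713595 142.23064709451717
[ 532.63 -111.59   45.  ] 123.03319312848473 -136.0474466454023
[499.27  66.8   60.  ] 153.34958539903343 142.66414340577086
[497.31 -35.21 104.  ]
```

>>> move_arm:
  deltas: [0,0,0,0,0,0,0,0,0,0,0,0,0,0,0,0,0,0,0,0,0,0,0,0]

```text
time_s: 5.32
ee_pos: [497.5, -35.8, 74.8]
eef_rot: [0.0, 0.999, 0.035, -0.0]
force: [-0.2, 0.0, -1.1]
opening: 0.278
grasp_force: 25.0
```

>>> move_arm:
  deltas: [0,0,-0.002,0,0,0,-0.004,0,0,0,-0.006,0,0,0,-0.008,0,0,0,-0.01,0,0,0,-0.012,0,0,0,-0.014,0,0,0,-0.0155,0,0,0,-0.0155,0,0,0,-0.0155,0]

```text
time_s: 6.15
ee_pos: [497.3, -35.7, 90.3]
eef_rot: [-0.0, 0.999, 0.035, -0.0]
force: [3.4, -0.4, -9.9]
opening: 0.273
grasp_force: 25.0
```

```bash
python3 - <<'E'
from h import *
np.set_printoptions(precision=2,suppress=True)
p,M,s=pose(); print(p,s['force'],s['opening']*92,s['grasp_force'],s['time_s'],np.degrees(np.arctan2(M[1,0],M[0,0])))
im,dep=snapshot('wrist'); cv2.imwrite('pics/wrist2.png',im); print([ (r['conf'],r['at']) for r in tip_of('knob','wrist')])
c=np.array([621.2,-26.2,p[2]]); r=p-c; print(np.hypot(*r[:2]))
a0=np.arctan2(r[1],r[0])
for t in (-6,-12,-18,-24,-30,-33,-36,-42,-48):
    q=c+np.hypot(*r[:2])*np.array([np.cos(a0+np.radians(t)),np.sin(a0+np.radians(t)),0]); print(t,M.T@(q-p))
E
```

```text
[497.31 -35.67  90.26] [ 3.45 -0.35 -9.93] 25.096256522833727 24.998270273208618 6.15 3.961417881393709
[(0.87, [315.5, 310.9])]
124.2489378600271
-6 [  0.59 -12.99   0.  ]
-12 [  2.53 -25.85   0.  ]
-18 [  5.81 -38.44   0.  ]
-24 [ 10.38 -50.61   0.  ]
-30 [ 16.2  -62.24   0.  ]
-33 [ 19.56 -67.81  -0.  ]
-36 [ 23.21 -73.2   -0.  ]
-42 [ 31.32 -83.36  -0.  ]
-48 [ 40.45 -92.63  -0.  ]
```

>>> move_arm:
  deltas: [0,-0.0033,0,1.5,0.0002,-0.0087,0,4,0.0008,-0.0151,0,7,0.0019,-0.0226,0,10.5,0.0035,-0.0301,0,14,0.0055,-0.0374,0,17.5,0.0079,-0.0446,0,21,0.0108,-0.0516,0,24.5,0.0141,-0.0584,0,28,0.0173,-0.0641,0,31,0.0196,-0.0678,0,33,0.0208,-0.0696,0,34]

```text
time_s: 7.25
ee_pos: [512.9, 35.4, 89.9]
eef_rot: [0.0, 0.966, -0.259, -0.001]
force: [0.9, -2.9, -9.9]
opening: 0.278
grasp_force: 25.0
```

```bash
python3 - <<'E'
from h import *
np.set_printoptions(precision=2,suppress=True)
p,M,s=pose(); print(p,s['force'],s['opening']*92,s['grasp_force'],s['time_s'],np.degrees(np.arctan2(M[1,0],M[0,0])),s['q'])
im,dep=snapshot('wrist'); cv2.imwrite('pics/wrist3.png',im); print([ (r['conf'],r['at']) for r in tip_of('knob','wrist')])
c=np.array([621.2,-26.2]); r=p[:2]-c; print(np.hypot(*r),np.degrees(np.arctan2(r[1],r[0])))
E
```

```text
[512.91  35.41  89.89] [ 0.89 -2.9  -9.92] 25.568047464299728 24.99813348054886 7.25 -30.067513245234608 [-0.17  0.14  1.88 -0.    1.12  1.93]
[(0.71, [315.7, 310.5])]
124.59470912790289 150.36314207327575
```

View pics/wrist3.png

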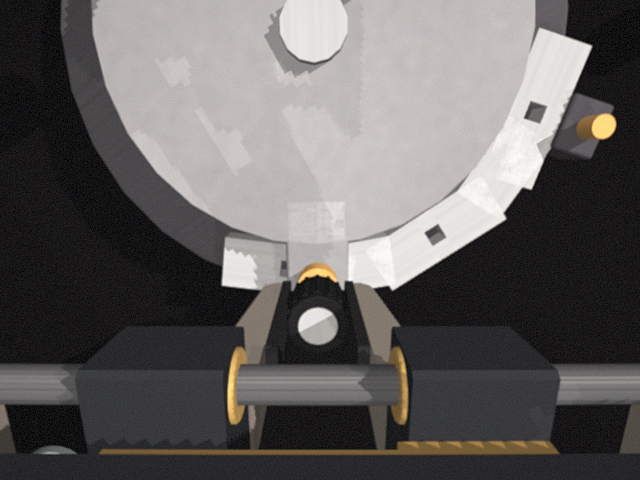

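>>> move_arm:
  deltas: [0,0,0.001,0,0,0,0.002,0,0,0,0.003,0,0,0,0.003,0]

```text
time_s: 7.68
ee_pos: [513.0, 35.4, 86.9]
eef_rot: [-0.0, 0.966, -0.259, -0.0]
force: [1.5, 1.5, -10.3]
opening: 0.277
grasp_force: 25.0
```

>>> move_arm:
  deltas: [0,0,0,0,0,0,0,0,0,0,0,0,0,0,0,0]
  claw: 0.67

```text
time_s: 8.02
ee_pos: [514.4, 34.8, 88.5]
eef_rot: [0.0, 0.966, -0.259, 0.001]
force: [0.6, -0.8, 0.1]
opening: 0.329
grasp_force: 0.0
```

```bash
python3 - <<'E'
from h import *
np.set_printoptions(precision=2,suppress=True)
p,M,s=pose(); print(p,s['force'],s['opening']*92,s['grasp_force'],s['time_s'],np.degrees(np.arctan2(M[1,0],M[0,0])))
c=np.array([621.2,-26.2,p[2]]); r=p-c; R0=np.hypot(*r[:2]); a0=np.arctan2(r[1],r[0]); print(R0,np.degrees(a0))
for t in range(-1,-16,-2):
    q=c+R0*np.array([np.cos(a0+np.radians(t)),np.sin(a0+np.radians(t)),0]); print(t,M.T@(q-p))
E
```

```text
[514.37  34.83  88.47] [ 0.59 -0.82  0.15] 30.279599193798347 0.0 8.0167 -30.041563207683243
123.03277769833521 150.2604683163564
-1 [ 0.01 -2.15  0.  ]
-3 [ 0.13 -6.44  0.  ]
-5 [  0.41 -10.73   0.01]
-7 [  0.84 -15.     0.01]
-9 [  1.41 -19.25   0.01]
-11 [  2.14 -23.49   0.02]
-13 [  3.01 -27.69   0.02]
-15 [  4.02 -31.86   0.03]
```

>>> move_arm:
  deltas: [0,-0.001,0.002,0.5,0,-0.002,0.004,1,0,-0.0035,0.006,1.5,0.0001,-0.005,0.006,2,0.0002,-0.0065,0.006,3,0.0003,-0.008,0.006,3.7,0.0004,-0.0095,0.006,4.4,0.0004,-0.011,0.006,5.1,0.0005,-0.012,0.006,5.6,0.0006,-0.013,0.006,6,0.0007,-0.014,0.006,6.5,0.0008,-0.015,0.006,7]

```text
time_s: 9.02
ee_pos: [521.5, 47.8, 81.1]
eef_rot: [0.0, 0.948, -0.318, -0.0]
force: [-0.7, -4.5, -0.8]
opening: 0.335
grasp_force: 1.7
```

```bash
python3 - <<'E'
from h import *
np.set_printoptions(precision=2,suppress=True)
p,M,s=pose(); print(p,s['force'],M.T@s['force'],s['opening']*92,s['grasp_force'],s['time_s'],np.degrees(np.arctan2(M[1,0],M[0,0])))
im,dep=snapshot('wrist'); cv2.imwrite('pics/wrist4.png',im); 
c=np.array([621.2,-26.2]); r=p[:2]-c; print(np.hypot(*r),np.degrees(np.arctan2(r[1],r[0])))
P=camera_params('wrist'); d=dep[300:345,290:350]; print(d.min(), np.median(d))
for px in ([318,326],[316,322],[312,318]): print(by_depth('wrist',px,dep))
E
```

```text
[521.5   47.82  81.1 ] [-0.73 -4.54 -0.83] [2.16 4.06 0.83] 30.780880485648993 1.673915795981884 9.0167 -37.08778259115516
124.16866475388059 143.40912548142754
0.0 147.12405
[523.55  46.39 116.8 ]
[525.4   45.97 116.89]
[527.46  46.36 116.3 ]
```

View pics/wrist4.png

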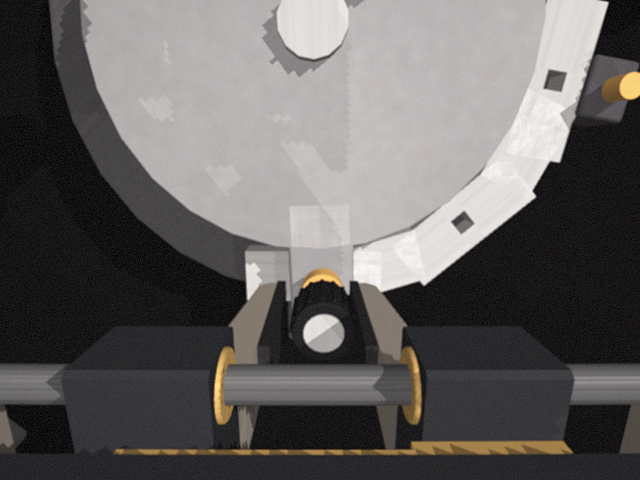

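>>> move_arm:
  deltas: [0,-0.0007,0,0.3,0,-0.0014,0,0.6,0,-0.0021,0,0.9,0,-0.0028,0,1.2,0,-0.0034,0,1.5,0,-0.004,0,1.8]

```text
time_s: 9.57
ee_pos: [524.0, 51.4, 81.3]
eef_rot: [-0.0, 0.943, -0.333, -0.0]
force: [-1.1, -0.9, -0.9]
opening: 0.329
grasp_force: 0.9
```

```bash
cat > st.py <<'E'
from h import *
np.set_printoptions(precision=2,suppress=True)
p,M,s=pose(); print(p,s['force'],M.T@s['force'],s['opening']*92,s['grasp_force'],s['time_s'])
im,dep=snapshot('wrist'); cv2.imwrite('pics/last.png',im)
c=np.array([621.2,-26.2]); r=p[:2]-c; print(np.hypot(*r),np.degrees(np.arctan2(r[1],r[0])))
g=[by_depth('wrist',[u,330],dep) for u in (308,314,320,326,332)]; print([x[2] if x is not None else None for x in g])
E
python3 st.py
```

```text
[523.95  51.41  81.3 ] [-1.13 -0.9  -0.86] [-0.31  1.41  0.86] 30.268290336384805 0.8598032779991627 9.5667
124.42037755392835 141.40740518302624
[np.float64(104.41379974416435), np.float64(105.00151549144428), np.float64(105.13861977367168), np.float64(104.95195660063635), np.float64(104.70886722874124)]
```

The knob top fell from 117 to 105 mm, the same height as at the start, so the pin has sprung home. Now I'll open the gripper and retreat upward.

>>> move_arm:
  deltas: [0,0.001,0,0,0,0.002,0,0,0,0.002,0,0,0,0.002,0,0,0,0.002,0,0,0,0.002,0,0,0,0.002,0,0]
  claw: 0.3

```text
time_s: 10.2
ee_pos: [522.8, 49.4, 81.3]
eef_rot: [-0.0, 0.943, -0.332, 0.0]
force: [0.0, -0.3, 0.3]
opening: 0.697
grasp_force: 0.0
```

>>> move_arm:
  deltas: [0,0,-0.005,0,0,0,-0.02,0,0,0,-0.04,0,-0.01,0,-0.07,0,-0.02,0,-0.1,0,-0.03,0,-0.13,0,-0.04,0,-0.16,0,-0.05,0,-0.19,0,-0.06,0,-0.22,0,-0.06,0,-0.24,0,-0.06,0,-0.24,0,-0.06,0,-0.24,0]

```text
time_s: 11.2
ee_pos: [476.6, 87.0, 322.4]
eef_rot: [-0.0, 0.943, -0.332, 0.001]
force: [-0.3, 0.4, -1.0]
opening: 0.698
grasp_force: 0.0
```

```bash
python3 - <<'E'
from h import *
np.set_printoptions(precision=2,suppress=True)
p,M,s=pose(); print(p,s['force'],s['time_s'])
ims=[]
for cam in ('wrist','scene'):
    im,dep=snapshot(cam); ims.append(im)
    for t,z in {'knob':90,'dish':63,'jar':63,'lens':125}.items():
        for r in tip_of(t,cam)[:1]: print(cam,t,r['conf'],r['at'],at_z(cam,r['at'],z)[:2],by_depth(cam,r['at'],dep))
a=ims[0][:,120:520]; b=cv2.resize(ims[1][200:400,220:420],(400,480))
cv2.imwrite('pics/fin.png',np.hstack([a,b]))
E
```

```text
[476.55  87.03 322.39] [-0.27  0.4  -1.  ] 11.2
wrist knob 0.56 [314.1, 162.0] [523.8   52.16] [523.94  51.94 102.26]
scene knob 0.57 [359.0, 238.3] [527.17  44.85] [534.51  45.24  99.93]
scene jar 0.97 [280.7, 280.0] [637.96 -98.82] [649.96 -94.93  83.08]
scene lens 0.91 [314.2, 298.2] [703.07 -17.5 ] [779.96  -2.07 261.14]
```

View pics/fin.png

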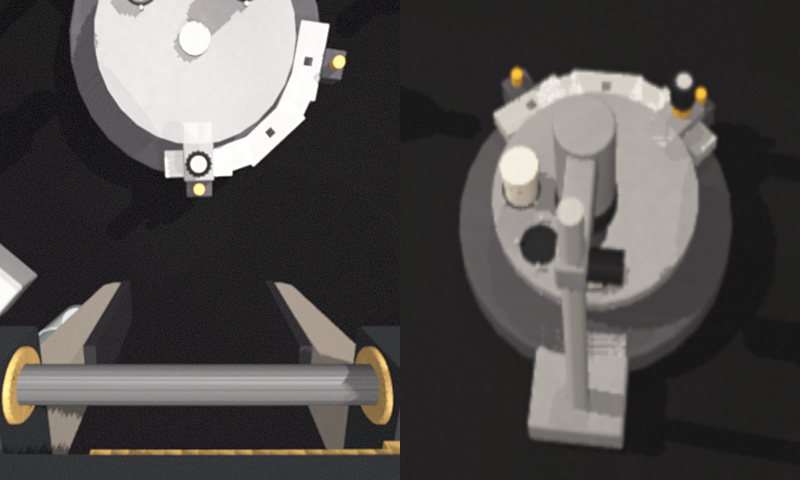

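The final picture shows the knob in line with the +y block's screw at (198,163), with the pin down. The jar stands in its seat at (519,175), and the dish is hidden under the lens. The gripper is clear.

```bash
python3 -c "
from workcell import robot; print(robot.hand_in())"
```

```text
the job is handed in; nothing more can be done
None
```

The turntable is indexed about 42° clockwise, with the pin sprung home in the +y hole and the gripper let go and clear. This puts the dish under the lens, though the lens hid it in the last pictures so I didn't see it in its seat. The job was handed in at about 12 s of the 48 s allowed.

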